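Spacer on the shaft, then hold the gearbox cover over its screw holes

TASK

Help me close up the gearbox: slip the loose steel spacer sleeve over the bare shaft end of the big gear until it sits right down on the gear's hub, and let go of it. Then pick up the pear-shaped cover and hold it level and still about 10 mm above the gearbox's open face, not touching it, big end over big end and every screw hole over its threaded hole, and finish while still holding it there so that I can start the screws. Leave the other things on the bench where they are.

Things in the scene. Friction and masses are not known exactly. Their poses are not given: they have to be found in the camera images.
- gearbox: Open cast aluminium gearbox housing fixed on the bench on its back, pear-shaped from above: big end radius 56, axis at x = -22.5; small end radius 34, axis at x = +43.5; 188 long over its lugs. Level open joint face 90 above the bench, 6 lugs with threaded holes around it. Origin on the bench at mid-length; x from big to small end, z up. A toothed gear fills the big end, a pinion the small one.
- thread_head (a point): Centre of the mouth of the threaded hole (diameter 8) in the housing's lug at the tip of the big end, in the plane of the joint face; in the gearbox's frame at (-84.5, 0, 90).
- thread_tail (a point): Centre of the mouth of the threaded hole (diameter 8) in the housing's lug at the tip of the small end, in the plane of the joint face; in the gearbox's frame at (83.5, 0, 90).
- shaft_seat (a point): Point on the big gear's upright shaft axis where the middle of the seated sleeve lies: 77 above the bench, in the gearbox's frame (-22.5, 0, 77). The bare shaft end, diameter 18, rises from the hub (66 above the bench) to 83, its top 6 tapered to diameter 9. Around it the housing is open to a radius of 49, down to the gear at 64 above the bench.
- sleeve: The loose steel spacer sleeve as a whole; origin at the centre of its underside, z up along its bore.
- sleeve_mid (a point): Centre of the spacer sleeve, half-way up its bore: a plain steel ring standing on the bench between gearbox and cover, outer diameter 38, bore 22, height 22, about 130 g. It fits the shaft with 2 of play all round; seated, its top is 2 below the joint face.
- cover: The loose cover as a whole: cast aluminium plate of the gearbox's pear outline, 8 thick, about 0.42 kg, lying right way up on the bench. Origin on its underside at mid-length; x from its big to its small end, z up. Lugs 10 thick around it have through holes of 10 in the pattern of the gearbox's threaded holes. Fitted, its axes coincide with the gearbox's.
- cover_rib (a point): Middle of the straight upright rib along the cover's x, the place to grip it, over the centre of mass (within 6): (0, 0, 22) in the cover's frame. The rib is 14 wide with flat sides, 100 long at its top, from the plate's top (8 above the underside) to 36 above the underside. Low bosses beside it rise 7 above the plate: radius 21 at x = -22.5, radius 14 at x = +43.5.
- cover_hole_head (a point): Centre of the through hole (diameter 10) in the lug at the tip of the cover's big end, at the underside; in the cover's frame at (-84.5, 0, 0).
- cover_hole_tail (a point): Centre of the through hole (diameter 10) in the lug at the tip of the cover's small end, at the underside; in the cover's frame at (83.5, 0, 0).
- end_cap_mid (a point): Bystander: a round cast end cap, diameter 84, 18 high, lying on the bench beyond the sleeve; the point is its centre.
- screw_tray_mid (a point): Bystander: a black tray with the cover screws, 90 by 120 by 28 high, on the robot's side of the sleeve; the point is its centre.
- wrench_grip (a point): Bystander: a steel spanner, 200 long, lying flat; the point is on its handle.
- screwdriver_grip (a point): Bystander: a screwdriver, 210 long, lying flat; the point is on its handle.
- threadlocker_mid (a point): Bystander: a small bottle, diameter 38, 108 high, upright; the point is near its middle.
- oil_bottle_mid (a point): Bystander: a dark oil bottle, diameter 72, 200 high, upright; the point is at its middle.
- tape_roll_mid (a point): Bystander: a roll of tape lying flat, diameter 100, 48 high; the point is its centre.
Things that resemble listed ones, but are neither listed nor needed, are in the scene too. There is more than one size of the sleeve; the job needs the larger.

How it is judged:
By the outcome, as a careful person would: the job done as asked, in the order asked, and still so for the second after the job is handed in, while the arm keeps its last pose, push and grip.
It also fails if it takes over 56 s, if anything falls off the work surface, if the arm or the gripper's body presses on something with over 40 N, if the wrist force passes 120 N, or if a joint passes its speed limit or range.

ROBOT

A 7-joint arm with a two-finger parallel gripper is mounted at the origin on the work surface. World frame = base frame: x ahead of the robot, y to its left, z up, the work surface at z = 0. Lengths are in m, angles in rad, forces in N, time in s.
With the tool pointing down it reaches from about 0.4 to 0.75 m from the base axis. Payload 19.5 kg.
Tool frame: the origin (TCP) lies between the finger pads; the fingertips stand 14 mm ahead of it and the grasp point (between the pads) lies 5 mm behind it; z points along the fingers, x is the direction in which the jaws open and shut, and the axes are right-handed (so a half turn about z gives the same grasp; the last joint's range is limited). The gripper opens to 85 mm and grips with 20 to 120 N. Pads are 22 mm wide; open, the fingers measure 114 mm over their backs; the gripper's body (76 mm by 85 mm) begins 54 mm behind the grasp point. The pads swing forward as they close: fully open they stand 13 mm farther back than shut.
Start: joints at [1.158, 0.707, -0.028, 1.485, 0.022, 0.951, -0.075], TCP at [0.208, -0.536, 0.245] pointing down, gripper open.
Joint ranges: [-2.71, 2.71], [-0.32, 2.16], [-1.57, 1.52], [0, 2.45], [-1.46, 4.6], [0, 2.02], [-2.83, 2.83]. Speed limits (rad/s): [1.89, 1.89, 2.57, 2.57, 3.01, 3.01, 3.01].

INTERFACE

Orientations are given as a unit quaternion [w, x, y, z].
In Python, from station import env gives the robot as it stands.
- The arm moves only by the tool apply_moves, never from a script. Its argument "deltas" is text: rows parted by semicolons, each of 5 numbers parted by spaces: the shift along the tool's x, y, z in mm, then the turn about the tool's z in degrees, then the finger opening in mm, from 0 to 85.4. In form: tx ty tz twist gripper; .... A call has 1 to 12 rows; each row is the pose to reach, as a shift and turn from the pose commanded when the call began, along the tool's axes at that moment; what a row does not reach only later rows make up. A row lasts 1/10 s, in which the tool goes at most 50 mm and 8.59 degrees, less where a joint would pass 70% of its speed; a pose out of reach is approached as far as the arm can. A call with a gripper value outside its range is refused whole. The fingers move at their own pace and stop on an object; "force" is the grip in N (left out, the last holds). Time passes only in rows, so rows that repeat a pose let the fingers close. It gives the time, the measured TCP pose, the force and the opening at its end, in the units of the state.
- env.sense(): the state, without advancing time (a new reading comes with each control period).
- env.read_camera(name): name is "side" or "top"; returns the picture (400x640x3 uint8, red, green, blue); there is no depth.
- env.camera_params(name): a dict with "intrinsics" (3x3 intrinsics, pixels), "k1" (the pictures are not rectified: a ray, as slopes to the right and down, at radius r is drawn at 1 + k1 r^2 times it, then the intrinsics apply), "xyz" and "rotation" of the camera in the world. Camera axes: x right, y down, z forward; pixel columns grow to the right and rows downward; lengths in m; the calibration is good to about 2 mm. A picture is of the moment at which its call begins. camera_params takes no time and is no camera call.
- env.job_done(): hands the job in, once; it reports no verdict.
The state is a dict: "time_s": time; "q": joint angles; "qd": joint speeds; "effort": joint torques, N m; "position": TCP position; "tcp_rot": TCP orientation; "ft_force": force on the tool from outside, world axes, zero at the start; "ft_torque": the same for the moment, N m; "opening": finger opening in m.
Only numpy, scipy, OpenCV 4.12 (cv2) and the standard library are available. Lean on these libraries where they do the work, as an engineer would, in place of code of your own. Each camera call takes 0.05 s, during which the arm holds its last target.

## Working session

There is one attempt and no reset: what is moved stays moved. The work goes in short steps, Python scripts to look and compute and a tool call to move; the robot and the scene stay as the last step left them, time stands still between calls to the robot, and variables do not carry over. Pictures are saved under pics/ and viewed, and the job is handed in when it is done.

Besides the shell and the picture viewer there is one more tool, called after "Emit:" by a JSON object that holds its "op" and its "data", one argument or row to a line. apply_moves: Moves the arm, as the interface text tells. Its arguments: {"type":"object","properties":{"deltas":{"type":"string"},"force":{"type":"number"}},"required":["deltas"]}

```bash
ls; mkdir -p pics
python3 - <<'E'
from station import env
import cv2
for n in("side","top"):
    im=env.read_camera(n); cv2.imwrite(f"pics/{n}0.png",im[:,:,::-1]); 
    print(env.camera_params(n))
s=env.sense()
for k in s: print(k,s[k])
E
```

```text
pics
{'intrinsics': array([[361.01879162,   0.        , 314.35067589],
       [  0.        , 361.01879162, 195.08641758],
       [  0.        ,   0.        ,   1.        ]]), 'k1': 0.0016733333883545028, 'xyz': array([ 0.39304671, -0.64136958,  0.69558106]), 'rotation': array([-0.39871091,  0.91104629, -0.09452484,  0.04570909])}
{'intrinsics': array([[372.34483139,   0.        , 315.30436921],
       [  0.        , 372.34483139, 196.91028245],
       [  0.        ,   0.        ,   1.        ]]), 'k1': -0.06400086432338035, 'xyz': array([0.29398493, 0.00276577, 1.2268939 ]), 'rotation': array([-0.08252016,  0.70823773, -0.69644442,  0.08096247])}
time_s 0.1
q [ 1.15831607  0.7069947  -0.02763739  1.48494753  0.02201544  0.95092179
 -0.07545074]
qd [ 0.0014671  -0.00012269 -0.00145739 -0.0003275   0.00053518  0.00107365
  0.00041618]
effort [ 4.28590982e-03 -8.84280825e+01  1.23744261e+00 -2.36450940e+01
  1.71605410e-02  5.03339834e-03  4.15307750e-05]
position [ 0.20827141 -0.53571315  0.24490159]
tcp_rot [-2.61290711e-04  8.25351572e-01 -5.64618941e-01 -4.07701205e-04]
ft_force [ 0.13924654 -0.72633923 -0.02970379]
ft_torque [-0.02171323  0.00328185 -0.03432969]
opening 0.08523275150093276
```

View pics/side0.png

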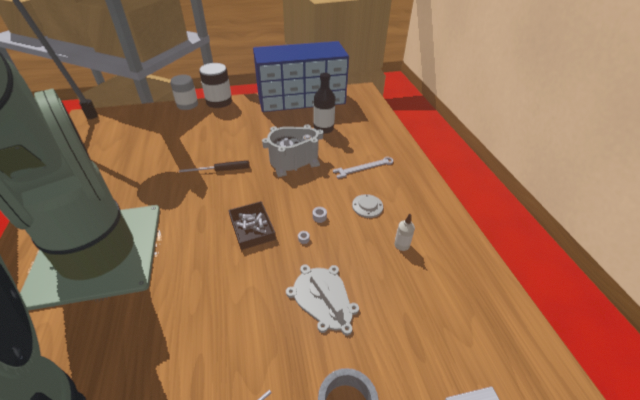

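View pics/top0.png

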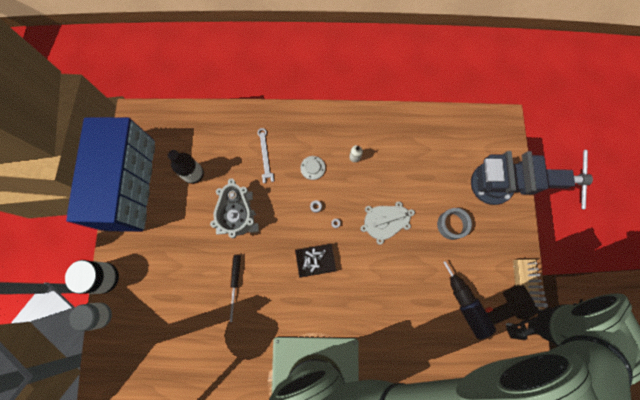

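The side picture shows the gearbox at about (293,148), the large sleeve at about (319,215), a smaller one at (304,238), and the cover at about (325,298). In the top picture they are at (232,210), (317,206), (336,223) and (387,223). Next I'll write helpers and take zoomed crops.

```bash
cat > h.py <<'E'
import numpy as np, cv2
from scipy.spatial.transform import Rotation as R
from station import env
P={n:env.camera_params(n) for n in("side","top")}
def rot(q): return R.from_quat([q[1],q[2],q[3],q[0]])
def proj(n,X):
    p=P[n];X=np.atleast_2d(X);c=rot(p['rotation']).inv().apply(X-p['xyz'])
    s=c[:,:2]/c[:,2:];r2=(s**2).sum(1,keepdims=True);s=s*(1+p['k1']*r2)
    K=p['intrinsics'];return s*[K[0,0],K[1,1]]+[K[0,2],K[1,2]]
def ray(n,uv):
    p=P[n];K=p['intrinsics'];uv=np.atleast_2d(uv).astype(float)
    s=cv2.undistortPoints(uv[:,None],K,np.array([p['k1'],0,0,0,0.]))[:,0]
    d=rot(p['rotation']).apply(np.c_[s,np.ones(len(s))]);return p['xyz'],d
def unp(n,uv,z):
    o,d=ray(n,uv);return o+d*((z-o[2])/d[:,2])[:,None]
def tri(us,ut):
    A=[];b=[]
    for n,u in(("side",us),("top",ut)):
        o,d=ray(n,u);d=d[0]/np.linalg.norm(d[0]);M=np.eye(3)-np.outer(d,d);A.append(M);b.append(M@o)
    x=np.linalg.lstsq(np.vstack(A),np.hstack(b),rcond=None)[0];return x
def crop(im,x,y,w,h,s,f):
    c=cv2.resize(im[y:y+h,x:x+w],None,fx=s,fy=s,interpolation=cv2.INTER_CUBIC)[:,:,::-1].copy()
    for i in range(0,w,10):
        cv2.putText(c,str(x+i),(i*s,8),0,.3,(0,0,255),1);cv2.line(c,(i*s,10),(i*s,14),(0,0,255),1)
    for i in range(0,h,10):
        cv2.putText(c,str(y+i),(0,i*s+4),0,.3,(0,0,255),1)
    cv2.imwrite(f,c)
E
python3 - <<'E'
from h import *
s=cv2.imread("pics/side0.png")[:,:,::-1];t=cv2.imread("pics/top0.png")[:,:,::-1]
crop(s,255,115,75,65,8,"pics/s_gb.png");crop(s,280,200,60,50,8,"pics/s_sl.png");crop(s,280,255,90,85,7,"pics/s_cv.png")
crop(t,200,170,75,75,8,"pics/t_gb.png");crop(t,300,190,55,45,8,"pics/t_sl.png");crop(t,350,190,75,65,8,"pics/t_cv.png")
print(proj("side",env.sense()["position"]),proj("top",env.sense()["position"]))
print(unp("top",[317,206],.022),unp("side",[319.5,212],.022),unp("top",[387,223],.01),unp("side",[325,298],.01),unp("top",[232,210],.09),unp("side",[293,140],.09))
E
```

```text
[[102.41522531 489.1053119 ]] [[523.3804938  319.96964789]]
[[0.54747745 0.00173722 0.022     ]] [[0.55027981 0.00530014 0.022     ]] [[ 0.49629624 -0.23100116  0.01      ]] [[ 0.50803763 -0.23769085  0.01      ]] [[0.51587297 0.26689031 0.09      ]] [[0.52305119 0.24802215 0.09      ]]
```

View pics/s_gb.png

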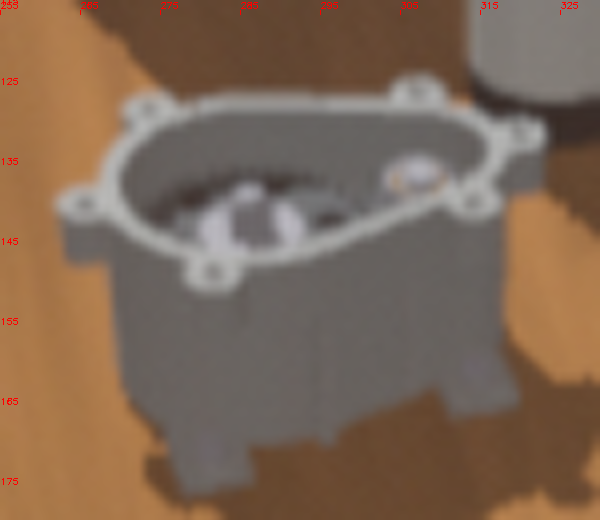

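View pics/t_gb.png

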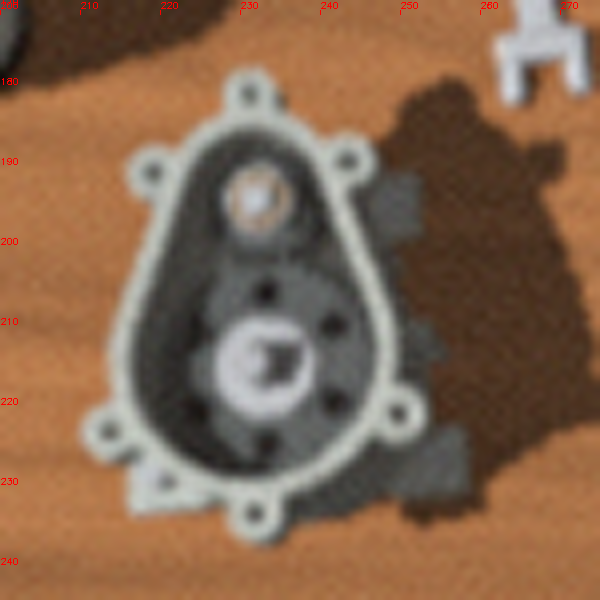

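View pics/s_cv.png

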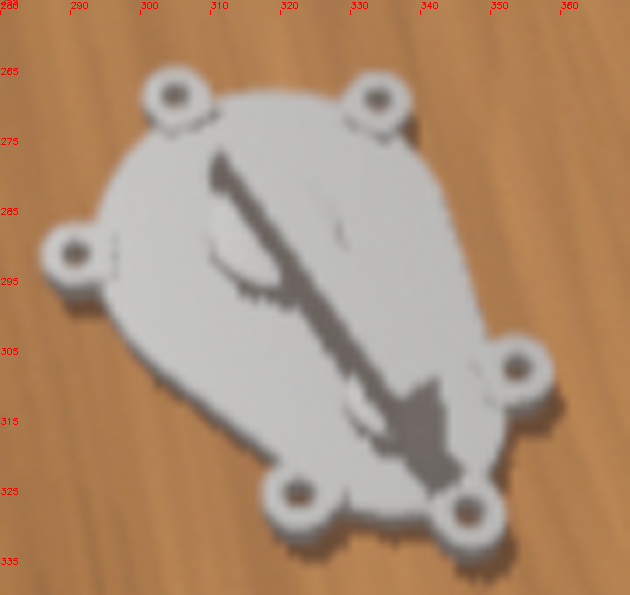

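View pics/t_cv.png

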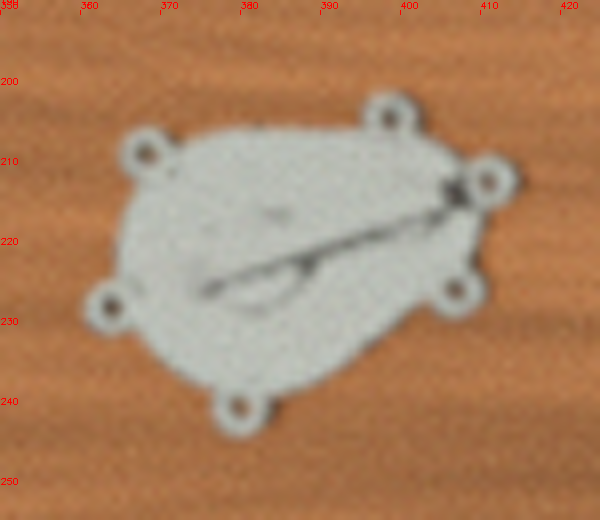

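View pics/s_sl.png

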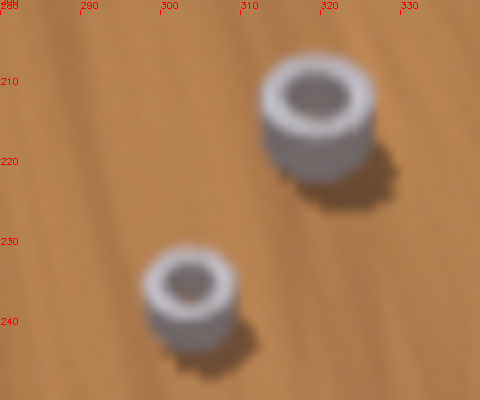

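View pics/t_sl.png

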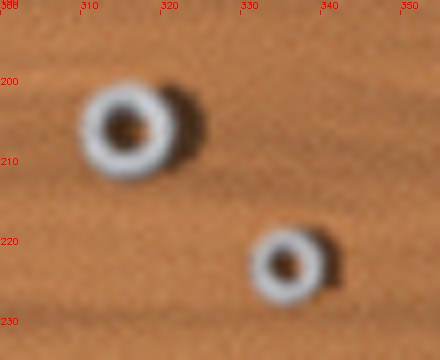

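```bash
cat > fit.py <<'E'
from h import *
from scipy.optimize import least_squares
def src(d,s,o): return np.array(d,float)/s+np.array(o)+(.5/s-.5)
# order head,tail,big+,big-,small+,small-
gt=src([(255,513),(250,94),(110,431),(399,412),(153,173),(347,161)],8,(200,170))
gs=src([(85,205),(521,133),(149,109),(213,272),(419,93),(473,202)],8,(255,115))
ct=src([(111,307),(488,182),(146,154),(240,408),(390,118),(456,290)],8,(350,190))
cs=src([(175,97),(468,514),(377,100),(75,254),(517,368),(299,493)],7,(280,255))
def pat(p): x1,y1,x2,y2=p;return np.array([(-.0845,0),(.0835,0),(x1,y1),(x1,-y1),(x2,y2),(x2,-y2)])
def pose(p,q,z):
    c,s=np.cos(q[2]),np.sin(q[2]);return np.c_[p@np.array([[c,s],[-s,c]])+q[:2],np.full(len(p),z)]
def run(use):
    def f(v):
        p=pat(v[:4]);r=[]
        for q,z,dt,ds in((v[4:7],.09,gt,gs),(v[7:10],.01,ct,cs)):
            X=pose(p,q,z)
            if 't' in use:r.append(proj("top",X)-dt)
            if 's' in use:r.append(proj("side",X)-ds)
        return np.vstack(r).ravel()
    s=least_squares(f,[-.045,.06,.06,.04,.516,.26,0,.496,-.231,-1.25])
    return s.x,f(s.x).reshape(-1,2)
if __name__=="__main__":
    np.set_printoptions(precision=4,suppress=True)
    for u in("t","s","ts"):
        x,r=run(u);print(u,x,np.sqrt((r**2).mean()))
    print(r)
    for n,uv in(("top",src((127,131),8,(300,190))),("side",src((318,95),8,(280,200)))): print(n,unp(n,uv,.022))
E
python3 fit.py
```

```text
t [-0.0485  0.0561  0.0537  0.0384  0.5255  0.2704  0.0825  0.5064 -0.2324
 -1.2363] 0.060135164485130954
s [-0.0493  0.0562  0.0534  0.0386  0.5273  0.2714  0.0792  0.5074 -0.2333
 -1.2367] 0.11191671182811781
ts [-0.049   0.0561  0.0535  0.0385  0.5264  0.2707  0.0813  0.5071 -0.233
 -1.2364] 0.1839779370049269
[[-0.0237 -0.1988]
 [-0.0999 -0.3061]
 [-0.055  -0.211 ]
 [-0.1553 -0.0711]
 [ 0.0298 -0.2956]
 [ 0.0064 -0.3302]
 [-0.0525 -0.1   ]
 [-0.3317  0.3182]
 [-0.1867  0.2171]
 [-0.0921  0.2315]
 [-0.4424  0.2567]
 [-0.1278  0.0667]
 [ 0.1884 -0.2171]
 [ 0.24   -0.2663]
 [ 0.0995 -0.2388]
 [ 0.0314 -0.0885]
 [ 0.0352 -0.2242]
 [ 0.0964 -0.1309]
 [-0.1908 -0.1457]
 [-0.0683 -0.208 ]
 [-0.1072  0.0252]
 [-0.0865 -0.021 ]
 [-0.1959  0.0599]
 [-0.1541  0.015 ]]
top [[0.5476 0.0069 0.022 ]]
side [[0.5503 0.0074 0.022 ]]
```

```bash
cat > go.py <<'E'
from h import *
def to(x,y,z,jaw,verbose=True):
    s=env.sense();Rm=rot(s["tcp_rot"]);d=Rm.inv().apply(np.array([x,y,z])-s["position"])*1e3
    X=Rm.apply([1,0,0]);cur=np.degrees(np.arctan2(X[1],X[0]));tw=-(jaw-cur);tw=(tw+180)%360-180
    print("t",round(s["time_s"],2),"pos",s["position"].round(4),"jaw",cur.round(2),"tilt z",Rm.apply([0,0,1]).round(4),"F",s["ft_force"].round(1),"open",round(s["opening"]*1e3,1))
    print("delta mm",d.round(1),"twist",tw.round(2))
E
python3 -c "
from go import *
to(.549,.007,.15,0)"
```

```text
t 0.1 pos [ 0.2083 -0.5357  0.2449] jaw -68.75 tilt z [-4.e-04  9.e-04 -1.e+00] F [ 0.1 -0.7 -0. ] open 85.2
delta mm [-382.2 -514.3   95.3] twist -68.75
```

Emit:
{"op": "apply_moves", "data": {
  "deltas": "-30 -40 0 -6 60; -60 -80 0 -12 60; -90 -120 0 -17 60; -120 -160 0 -23 60; -150 -200 0 -28 60; -180 -240 0 -34 60; -210 -280 0 -40 60; -240 -320 0 -45 60; -270 -360 0 -51 60; -300 -400 0 -56 60; -330 -440 0 -61 60; -360 -480 20 -66 60",
  "force": 40
}}

```text
time_s: 1.3
position: [0.525, -0.0272, 0.2279]
tcp_rot: [-0.0, 1.0, -0.022, 0.001]
ft_force: [0.5, -1.7, -0.8]
opening: 0.0596
```

```bash
python3 -c "
from go import *
to(.549,.007,.12,0)"
```

```text
t 1.3 pos [ 0.525  -0.0272  0.2279] jaw -2.53 tilt z [ 3.e-03  2.e-04 -1.e+00] F [ 0.5 -1.7 -0.8] open 59.6
delta mm [ 22.2 -35.2 108. ] twist -2.53
```

Emit:
{"op": "apply_moves", "data": {
  "deltas": "22 -35 50 -2.5 60; 22 -35 90 -2.5 60; 22 -35 120 -2.5 60; 22 -35 148 -2.5 60; 22 -35 148 -2.5 60; 22 -35 148 -2.5 60"
}}

```text
time_s: 1.9
position: [0.5471, 0.0045, 0.0793]
tcp_rot: [-0.0, 1.0, -0.002, -0.0]
ft_force: [0.3, 0.2, 1.5]
opening: 0.0601
```

```bash
python3 -c "
from go import *
to(.549,.007,.03,0)
s=env.read_camera('side');t=env.read_camera('top')
crop(s,270,160,90,75,8,'pics/s1.png');crop(t,275,165,80,75,8,'pics/t1.png')
p=env.sense()['position'];print(proj('side',p),proj('top',p))"
```

```text
t 1.9 pos [0.5471 0.0045 0.0793] jaw -0.25 tilt z [-2.e-04  1.e-04 -1.e+00] F [0.3 0.2 1.5] open 60.1
delta mm [ 1.9 -2.5 49.3] twist -0.25
[[318.9784742 196.0584099]] [[316.24532809 202.11851967]]
```

View pics/s1.png

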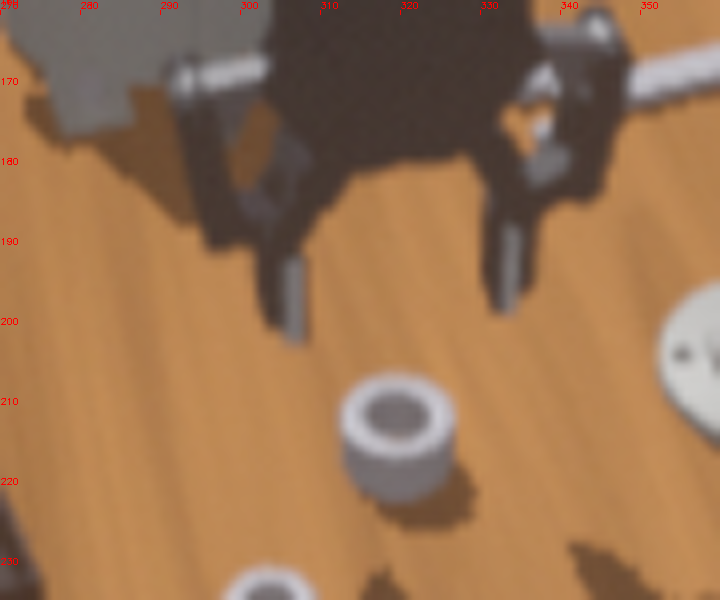

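View pics/t1.png

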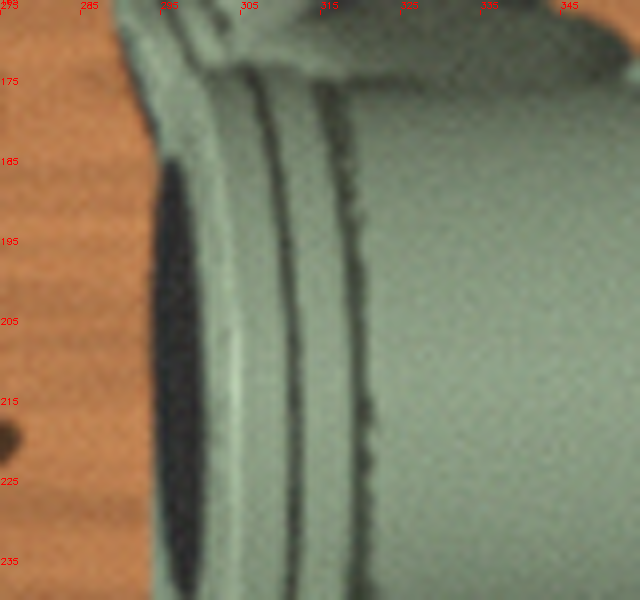

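```bash
python3 -c "
from go import *
p=env.sense()['position']
for dz in(-.014,-.010,0):
  print(dz,proj('side',p+np.array([[-.03,-.011,dz],[.03,-.011,dz],[-.03,.011,dz],[.03,.011,dz]])).round(1).tolist())"
```

```text
-0.014 [[308.1, 204.7], [331.4, 201.4], [306.4, 198.8], [329.4, 195.6]]
-0.01 [[308.1, 203.6], [331.5, 200.3], [306.4, 197.7], [329.4, 194.5]]
0 [[308.1, 200.7], [331.7, 197.4], [306.4, 194.8], [329.6, 191.6]]
```

Emit:
{"op": "apply_moves", "data": {
  "deltas": "1.5 -2.5 30 -0.2 60; 1.5 -2.5 50 -0.2 60; 1.5 -2.5 60 -0.2 60; 1.5 -2.5 60 -0.2 60; 1.5 -2.5 60.5 -0.2 34; 1.5 -2.5 60.5 -0.2 34; 1.5 -2.5 60.5 -0.2 34; 1.5 -2.5 60.5 -0.2 34; 1.5 -2.5 60.5 -0.2 34; 1.5 -2.5 60.5 -0.2 34",
  "force": 40
}}

```text
time_s: 3.0
position: [0.5492, 0.0069, 0.0197]
tcp_rot: [-0.0, 1.0, -0.001, 0.001]
ft_force: [-2.1, -0.1, 10.0]
opening: 0.0357
```

```bash
python3 -c "
from go import *
to(.549,.007,.17,0)
s=env.read_camera('side')
crop(s,270,160,90,75,8,'pics/s2.png')"
```

```text
t 3.0 pos [0.5492 0.0069 0.0197] jaw -0.08 tilt z [ 1.8e-03  1.0e-04 -1.0e+00] F [-2.1 -0.1 10. ] open 35.7
delta mm [ 1.000e-01 -1.000e-01 -1.503e+02] twist -0.08
```

View pics/s2.png

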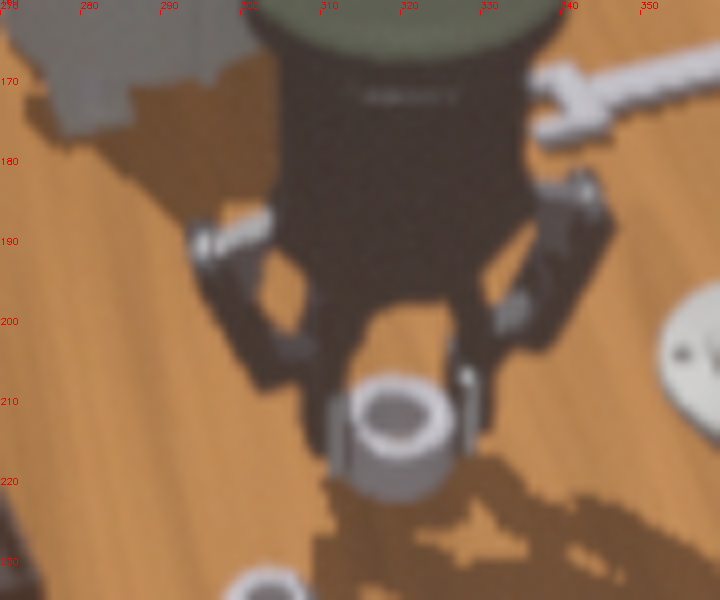

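```bash
python3 -c "
from go import *
print(proj('side',[.5492,.0069,.022]),unp('side',[319.4,211.4],.022))
p=np.array([.5492,.0069,.0197])
for dz in(-.014,-.010,0):
  print(dz,proj('side',p+np.array([[-.018,-.011,dz],[.018,-.011,dz],[-.018,.011,dz],[.018,.011,dz]])).round(1).tolist())"
```

```text
[[318.96468781 211.63324509]] [[0.55050667 0.00750989 0.022     ]]
-0.014 [[313.1, 219.9], [326.4, 217.9], [311.4, 214.0], [324.5, 212.1]]
-0.01 [[313.1, 218.9], [326.5, 216.9], [311.4, 213.0], [324.6, 211.0]]
0 [[313.1, 216.2], [326.6, 214.2], [311.4, 210.3], [324.7, 208.4]]
```

Emit:
{"op": "apply_moves", "data": {
  "deltas": "0 0 -5 0 34; 0 0 -10 0 34; 0 0 -20 0 34; 0 0 -40 0 34; 0 0 -60 0 34; 0 0 -60 0 34"
}}

```text
time_s: 3.65
position: [0.5496, 0.0069, 0.081]
tcp_rot: [-0.0, 1.0, -0.001, 0.002]
ft_force: [-0.1, -1.3, -1.9]
opening: 0.0355
```

```bash
python3 -c "
from go import *
to(.504,.2689,.17,0)
s=env.read_camera('side')
crop(s,270,150,90,75,8,'pics/s3.png')"
```

```text
t 3.65 pos [0.5496 0.0069 0.081 ] jaw -0.07 tilt z [ 3.5e-03  3.0e-04 -1.0e+00] F [-0.1 -1.3 -1.9] open 35.5
delta mm [ -45.6 -262.   -89.1] twist -0.07
```

View pics/s3.png

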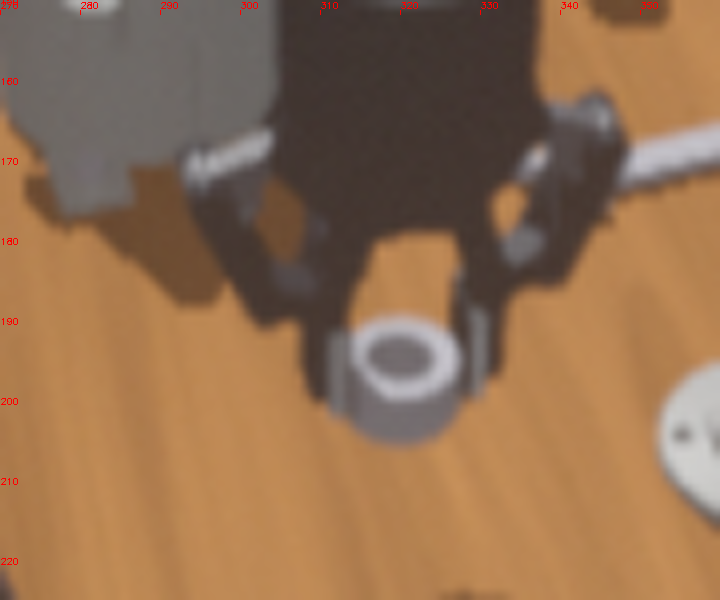

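Emit:
{"op": "apply_moves", "data": {
  "deltas": "0 -10 -30 0 34; -5 -30 -60 0 34; -10 -60 -60 0 34; -15 -95 -60 0 34; -21 -130 -60 0 34; -27 -165 -60 0 34; -33 -200 -60 0 34; -39 -230 -60 0 34; -43 -250 -60 0 34; -45 -262 -60 0 34; -45 -262 -55 0 34; -45 -262 -50 0 34"
}}

```text
time_s: 4.9
position: [0.5041, 0.2677, 0.1276]
tcp_rot: [0.0, 1.0, -0.001, -0.0]
ft_force: [1.4, 0.1, -1.7]
opening: 0.0359
```

```bash
python3 -c "
from go import *
to(.5042,.2689,.115,0)
s=env.read_camera('side')
crop(s,255,90,75,75,8,'pics/s4.png')"
```

```text
t 4.9 pos [0.5041 0.2677 0.1276] jaw -0.11 tilt z [-1.e-04 -9.e-04 -1.e+00] F [ 1.4  0.1 -1.7] open 35.9
delta mm [ 0.1 -1.2 12.6] twist -0.11
```

View pics/s4.png

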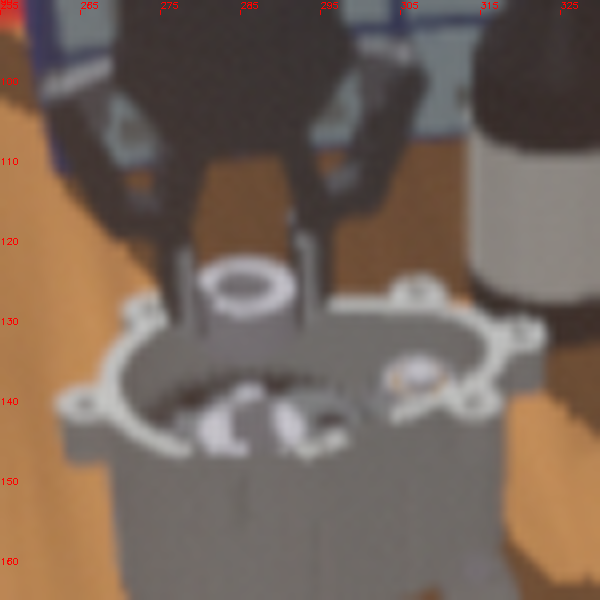

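```bash
python3 -c "
from go import *
u=np.array([247,286])/8+[255,90]-.44
print(u,unp('side',u,.1299))
print('shaft top proj from side fit',proj('side',[.5049,.2696,.083]), 'seen',np.array([250,190])/8+[255,115]-.44)
print('shaft bottom',proj('side',[.5049,.2696,.066]))
u=np.array([264,363])/8+[200,170]-.44
print('top gear hub',unp('top',u,.066))"
```

```text
[285.435 125.31 ] [[0.50543739 0.26858843 0.1299    ]]
shaft top proj from side fit [[285.93053213 138.64667635]] seen [285.81 138.31]
shaft bottom [[286.18467937 143.346644  ]]
top gear hub [[0.50462104 0.26960142 0.066     ]]
```

Emit:
{"op": "apply_moves", "data": {
  "deltas": "-0.5 -1 6 0 34; -0.5 -1 12 0 34; -0.5 -1 18 0 34; -0.5 -1 22 0 34; -0.5 -1 22 0 34; -0.5 -1 22 0 34"
}}

```text
time_s: 5.55
position: [0.5034, 0.2699, 0.1063]
tcp_rot: [-0.0, 1.0, -0.001, -0.0]
ft_force: [0.1, 0.1, -1.6]
opening: 0.0363
```

```bash
python3 -c "
from go import *
to(.5038,.2688,.0857,0)
s=env.read_camera('side')
crop(s,255,90,75,75,8,'pics/s5.png')"
```

```text
t 5.55 pos [0.5034 0.2699 0.1063] jaw -0.06 tilt z [-0.  0. -1.] F [ 0.1  0.1 -1.6] open 36.3
delta mm [ 0.4  1.1 20.6] twist -0.06
```

View pics/s5.png

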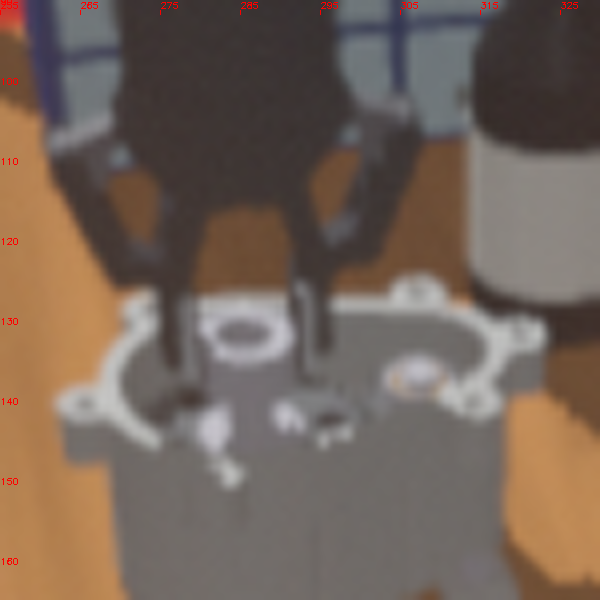

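```bash
python3 -c "
from go import *
u=np.array([247,333])/8+[255,90]-.44
print(u,unp('side',u,.1086))
to(.5038,.2688,.0857,0)"
```

```text
[285.435 131.185] [[0.50476022 0.27069122 0.1086    ]]
t 5.6 pos [0.5034 0.27   0.1064] jaw -0.06 tilt z [ 2.e-04  2.e-04 -1.e+00] F [-0.3  0.4 -1.6] open 35.4
delta mm [ 0.4  1.2 20.7] twist -0.06
```

Emit:
{"op": "apply_moves", "data": {
  "deltas": "0 1 0 0 34; 0 1 2 0 34; 0 1 5 0 34; 0 1 8 0 34; 0 1 10 0 34; 0 1 10 0 34"
}}

```text
time_s: 6.2
position: [0.5032, 0.2689, 0.0959]
tcp_rot: [0.0, 1.0, -0.0, -0.0]
ft_force: [0.2, 0.3, -0.4]
opening: 0.0359
```

Emit:
{"op": "apply_moves", "data": {
  "deltas": "0 0 3 0 34; 0 0 5 0 34; 0 0 7 0 34; 0 0 8.5 0 34; 0 0 8.5 0 34"
}}

```text
time_s: 6.7
position: [0.5033, 0.2689, 0.0876]
tcp_rot: [-0.0, 1.0, -0.001, -0.0]
ft_force: [0.2, 0.8, -1.1]
opening: 0.0356
```

Emit:
{"op": "apply_moves", "data": {
  "deltas": "0 0 1 0 34; 0 0 1.5 0 34; 0 0 2 0 34; 0 0 2 0 34"
}}

```text
time_s: 7.1
position: [0.5033, 0.269, 0.0858]
tcp_rot: [-0.0, 1.0, -0.0, 0.0]
ft_force: [-0.4, -0.3, -1.5]
opening: 0.0358
```

Emit:
{"op": "apply_moves", "data": {
  "deltas": "0 0 0.5 0 34; 0 0 1 0 34; 0 0 1.5 0 34; 0 0 1.5 0 34"
}}

```text
time_s: 7.5
position: [0.5034, 0.269, 0.0856]
tcp_rot: [-0.0, 1.0, -0.001, 0.0]
ft_force: [-7.8, -4.7, 27.2]
opening: 0.0358
```

Emit:
{"op": "apply_moves", "data": {
  "deltas": "0 0 -1.5 0 34; 0 0 -1.5 0 40; 0 0 -1.5 0 46; 0 0 -1.5 0 48; 0 0 -1.5 0 48; 0 0 -1.5 0 48"
}}

```text
time_s: 8.1
position: [0.5033, 0.269, 0.0857]
tcp_rot: [-0.0, 1.0, -0.0, -0.0]
ft_force: [1.0, 0.2, 0.3]
opening: 0.0479
```

```bash
python3 -c "
from go import *
to(.5038,.2688,.17,0)
s=env.read_camera('side')
crop(s,255,90,75,75,8,'pics/s6.png')"
```

```text
t 8.1 pos [0.5033 0.269  0.0857] jaw -0.06 tilt z [-1.e-04  0.e+00 -1.e+00] F [1.  0.2 0.3] open 47.9
delta mm [  0.5   0.2 -84.3] twist -0.06
```

View pics/s6.png

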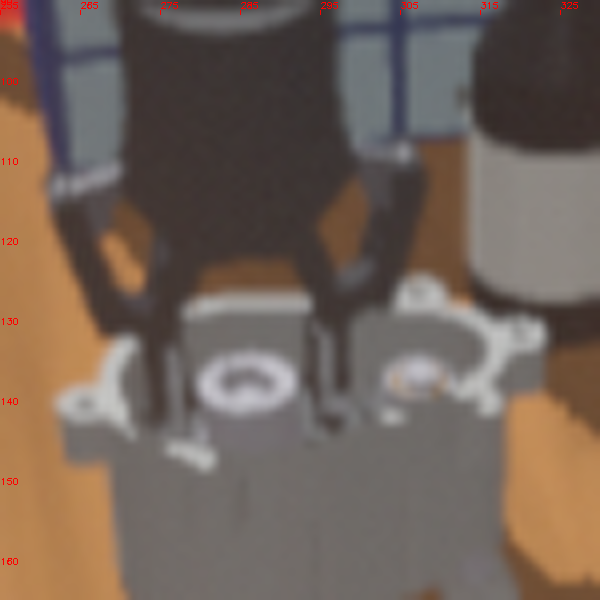

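Emit:
{"op": "apply_moves", "data": {
  "deltas": "0 0 -20 0 48; 0 0 -50 0 48; 0 0 -85 0 48; 0 30 -85 0 48; 0 75 -85 -4 50; 0 120 -85 -8 50; 0 165 -85 -12 50; 0 210 -85 -16 50; 0 255 -85 -19 50; 2 300 -85 -19 50; 3 345 -85 -19 50; 3 390 -85 -19 50",
  "force": 100
}}

```text
time_s: 9.35
position: [0.5058, -0.1229, 0.1708]
tcp_rot: [-0.0, 0.986, 0.165, 0.0]
ft_force: [0.8, 0.1, 0.4]
opening: 0.0502
```

```bash
python3 -c "
from go import *
to(.507,-.233,.09,19.16)
s=env.read_camera('side');t=env.read_camera('top')
crop(s,255,90,75,75,8,'pics/s7.png');crop(t,200,170,75,75,8,'pics/t7.png')"
```

```text
t 9.35 pos [ 0.5058 -0.1229  0.1708] jaw 18.94 tilt z [ 2.e-04  1.e-04 -1.e+00] F [0.8 0.1 0.4] open 50.2
delta mm [-34.6 104.5  80.8] twist -0.22
```

View pics/s7.png

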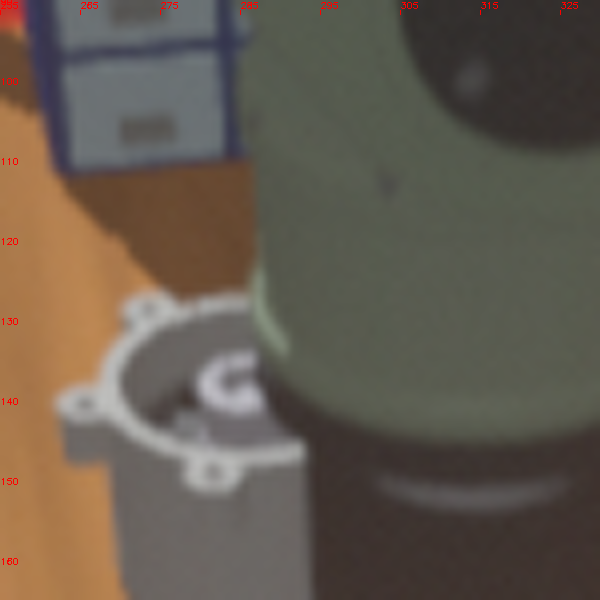

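View pics/t7.png

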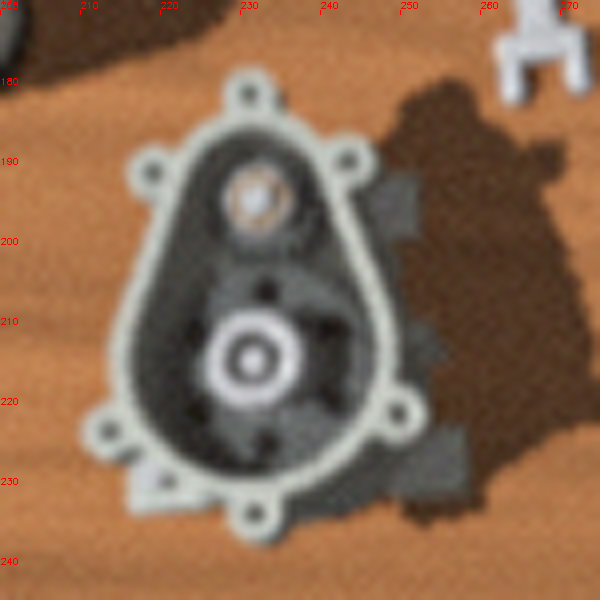

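The top view shows the sleeve concentric on the shaft, with its ring at about (231,214). The housing has not moved. Next is the cover.

Emit:
{"op": "apply_moves", "data": {
  "deltas": "-15 45 20 0 50; -30 90 60 0 50; -34.5 104.5 90 0 50; -34.5 104.5 100 0 50; -34.5 104.5 100 0 50; -34.5 104.5 100 0 50"
}}

```text
time_s: 10.05
position: [0.5079, -0.23, 0.0716]
tcp_rot: [-0.0, 0.986, 0.165, 0.0]
ft_force: [-0.3, -0.4, 1.4]
opening: 0.05
```

```bash
python3 -c "
from go import *
to(.507,-.233,.033,19.16)
s=env.read_camera('side')
crop(s,280,225,90,110,5,'pics/s8.png')
p=env.sense()['position'];print(proj('side',p))"
```

```text
t 10.05 pos [ 0.5079 -0.23    0.0716] jaw 19.01 tilt z [ 9.e-04  4.e-04 -1.e+00] F [-0.3 -0.4  1.4] open 50.0
delta mm [-1.8  2.5 38.6] twist -0.15
[[324.98126323 278.30638926]]
```

View pics/s8.png

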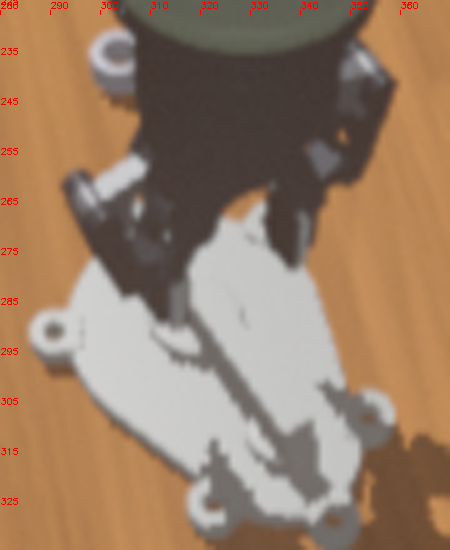

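Emit:
{"op": "apply_moves", "data": {
  "deltas": "-1 1.5 15 0 40; -1.5 2 30 -0.1 36; -1.5 2 38 -0.1 30; -1.5 2 38.5 -0.1 30; -1.5 2 38.5 -0.1 22; -1.5 2 38.5 -0.1 18; -1.5 2 38.5 -0.1 14; -1.5 2 38.5 -0.1 10; -1.5 2 38.5 -0.1 8; -1.5 2 38.5 -0.1 8; -1.5 2 38.5 -0.1 8"
}}

```text
time_s: 11.2
position: [0.507, -0.2334, 0.0332]
tcp_rot: [0.0, 0.986, 0.165, 0.001]
ft_force: [-1.0, 1.8, 13.3]
opening: 0.0112
```

```bash
python3 -c "
from go import *
to(.507,-.233,.033,19.16)
s=env.read_camera('side')
crop(s,280,225,90,110,5,'pics/s9.png')"
```

```text
t 11.2 pos [ 0.507  -0.2334  0.0332] jaw 19.05 tilt z [ 1.4e-03 -3.0e-04 -1.0e+00] F [-1.   1.8 13.3] open 11.2
delta mm [ 0.1 -0.4  0.2] twist -0.11
```

View pics/s9.png

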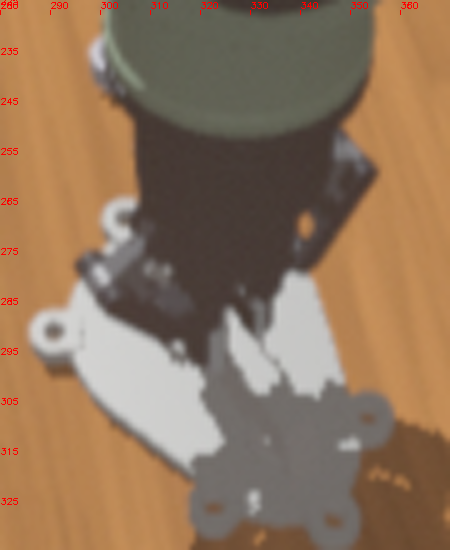

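Emit:
{"op": "apply_moves", "data": {
  "deltas": "0 0 -3 0 8; 0 0 -8 0 8; 0 0 -16 0 8; 0 0 -30 0 8; 0 0 -50 0 8; 0 0 -80 0 8; 0 0 -110 0 8; 0 0 -130 0 8; 0 0 -130 0 8; 0 0 -130 0 8"
}}

```text
time_s: 12.25
position: [0.5062, -0.2335, 0.1623]
tcp_rot: [0.0, 0.986, 0.165, 0.0]
ft_force: [-0.2, 0.7, -5.5]
opening: 0.0114
```

```bash
python3 -c "
from go import *
to(.5264,.2707,.163,94.66)
s=env.read_camera('side')
crop(s,270,160,110,130,4,'pics/s10.png');cv2.imwrite('pics/s10f.png',s[:,:,::-1])"
```

```text
t 12.25 pos [ 0.5062 -0.2335  0.1623] jaw 19.04 tilt z [ 1.e-04 -1.e-04 -1.e+00] F [-0.2  0.7 -5.5] open 11.4
delta mm [ 183.5 -470.1   -0.8] twist -75.62
```

View pics/s10.png

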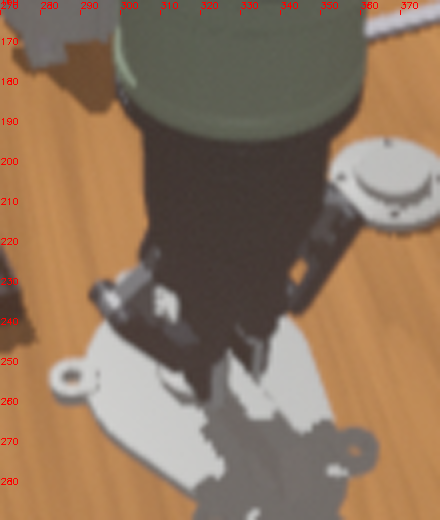

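Emit:
{"op": "apply_moves", "data": {
  "deltas": "6 -15 0 -2 8; 15 -39 -3 -7 8; 29 -74 -3 -13 8; 43 -110 -3 -19 8; 58 -149 -3 -25 8; 73 -187 -3 -31 8; 88 -226 -3 -37 8; 103 -264 -3 -43 8; 118 -303 -3 -49 8; 133 -341 -3 -55 8; 147 -376 -3 -61 8; 160 -410 -3 -66 8"
}}

```text
time_s: 13.5
position: [0.523, 0.2084, 0.1643]
tcp_rot: [-0.0, 0.735, 0.678, -0.001]
ft_force: [0.1, -0.1, -4.5]
opening: 0.0114
```

```bash
python3 -c "
from go import *
to(.5264,.2707,.153,94.66)"
```

```text
t 13.5 pos [0.523  0.2084 0.1643] jaw 85.38 tilt z [-1.5e-03 -2.0e-04 -1.0e+00] F [ 0.1 -0.1 -4.5] open 11.4
delta mm [62.3 -1.6 11.3] twist -9.28
```

Emit:
{"op": "apply_moves", "data": {
  "deltas": "20 -0.5 0 -4 8; 40 -1 0 -8 8; 55 -1.5 3 -9.3 8; 62 -1.5 6 -9.3 8; 62 -1.5 10 -9.3 8; 62 -1.5 10 -9.3 8; 62 -1.5 10 -9.3 8; 62 -1.5 10 -9.3 8"
}}

```text
time_s: 14.3
position: [0.528, 0.2676, 0.1554]
tcp_rot: [0.0, 0.68, 0.733, 0.0]
ft_force: [0.9, 0.3, -4.5]
opening: 0.0117
```

```bash
python3 -c "
from go import *
to(.526,.2708,.1332,94.66)
s=env.read_camera('side');t=env.read_camera('top')
crop(s,245,80,90,80,8,'pics/s11.png');crop(t,190,160,90,85,8,'pics/t11.png')"
```

```text
t 14.3 pos [0.528  0.2676 0.1554] jaw 94.28 tilt z [ 2.e-04 -1.e-04 -1.e+00] F [ 0.9  0.3 -4.5] open 11.7
delta mm [ 3.4 -1.8 22.2] twist -0.38
```

View pics/s11.png

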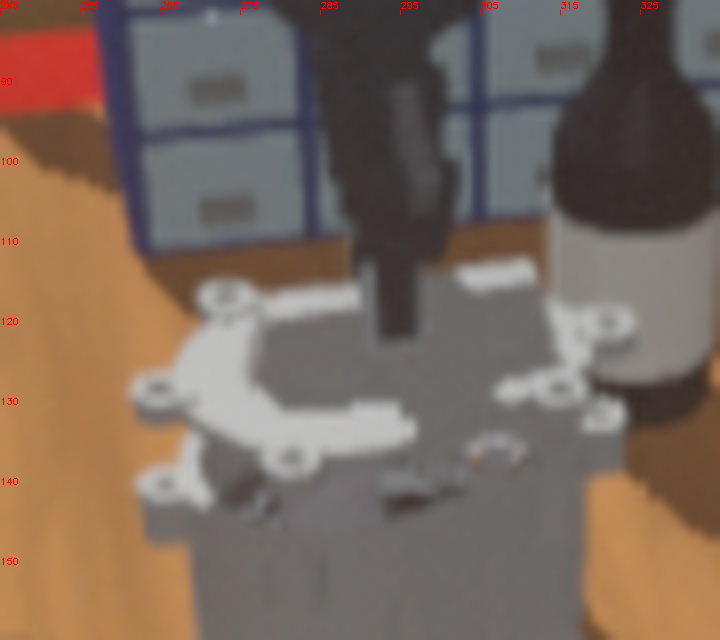

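View pics/t11.png

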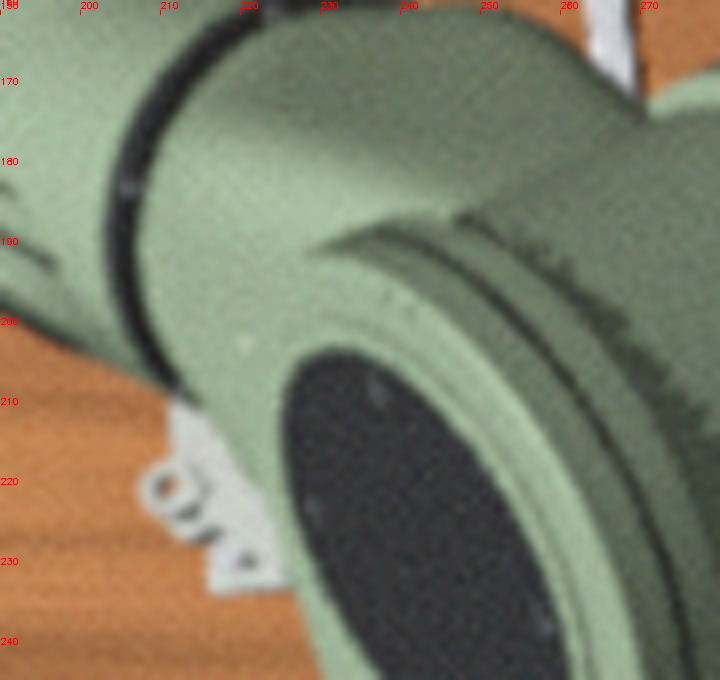

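```bash
cat > cov.py <<'E'
from fit import *
xs,_=run("s");pp=xs[:4]
def cfit(pts,idx,z0,dof6=True):
    p3=np.c_[pat(pp)[idx],np.full(len(idx),.010)]
    def T(v): return R.from_euler('ZYX',[v[3],v[4],v[5]]).apply(p3)+v[:3]
    pr=np.array([1,1,1,1,.02,.02]) # weak prior on tilt
    def f(v):
        return np.r_[(proj("side",T(v))-pts).ravel()/.15,(v[4:]-0)/.02,(v[2]-z0)/.003]
    s=least_squares(f,[xs[4],xs[5],z0,xs[6],0,0],x_scale=[.01,.01,.01,.01,.01,.01])
    C=np.linalg.inv(s.jac.T@s.jac)
    print("cover xyz",s.x[:3].round(4),"yaw pitch roll deg",np.degrees(s.x[3:]).round(2),"sd",(np.sqrt(np.diag(C))*[1e3]*1).round(2))
    print("resid px",(proj("side",T(s.x))-pts).round(2).tolist())
    print("gearbox side",xs[4:6].round(4),np.degrees(xs[6]).round(2))
    c,sn=np.cos(xs[6]),np.sin(xs[6]);e=s.x[:2]-xs[4:6]
    print("err in gearbox frame mm",np.array([c*e[0]+sn*e[1],-sn*e[0]+c*e[1]])*1e3,"world",e*1e3,"yaw err",np.degrees(s.x[3]-xs[6]))
    return s.x
E
python3 - <<'E'
from cov import *
np.set_printoptions(precision=2,suppress=True)
pts=src([(157,390),(607,322),(226,298),(290,458),(560,388)],8,(245,80))
cfit(pts,[0,1,2,3,5],.1554-.0332)
E
```

```text
cover xyz [0.53 0.26 0.12] yaw pitch roll deg [ 4.3  -0.2  -0.35] sd [0.39 2.36 1.46 4.91 4.51 5.83]
resid px [[0.27, -0.04], [0.1, 0.01], [-0.17, 0.02], [-0.08, 0.03], [-0.11, -0.0]]
gearbox side [0.53 0.27] 4.54
err in gearbox frame mm [-0.23 -7.29] world [ 0.35 -7.28] yaw err -0.23518833418723392
```

```bash
sed -i 's#/.003\]#/sz]#; s#dof6=True#sz=.0005,st=.02#; s#(v\[4:\]-0)/.02#(v[4:]-0)/st#' cov.py
python3 - <<'E'
from cov import *
np.set_printoptions(precision=4,suppress=True)
pts=src([(157,390),(607,322),(226,298),(290,458),(560,388)],8,(245,80))
for st in(.02,.003,.0003):cfit(pts,[0,1,2,3,5],.1554-.0332,st=st)
E
```

```text
cover xyz [0.5281 0.2673 0.1224] yaw pitch roll deg [ 4.27 -0.24 -0.25] sd [0.24 0.86 0.48 4.92 4.51 5.73]
resid px [[0.36, -0.04], [-0.0, 0.03], [-0.1, 0.02], [-0.06, 0.03], [-0.2, 0.01]]
gearbox side [0.5273 0.2714] 4.54
err in gearbox frame mm [ 0.4774 -4.1028] world [ 0.8003 -4.0522] yaw err -0.2675128837958384
cover xyz [0.5281 0.2674 0.1224] yaw pitch roll deg [ 4.4  -0.08 -0.06] sd [0.23 0.84 0.48 4.15 2.51 2.68]
resid px [[0.36, -0.08], [-0.03, 0.06], [-0.15, -0.05], [-0.01, 0.05], [-0.19, 0.06]]
gearbox side [0.5273 0.2714] 4.54
err in gearbox frame mm [ 0.4489 -4.026 ] world [ 0.7658 -3.9779] yaw err -0.1363571234285937
cover xyz [0.528  0.2674 0.1224] yaw pitch roll deg [ 4.46 -0.   -0.  ] sd [0.23 0.83 0.48 3.74 0.3  0.3 ]
resid px [[0.36, -0.1], [-0.04, 0.08], [-0.17, -0.08], [0.02, 0.06], [-0.18, 0.08]]
gearbox side [0.5273 0.2714] 4.54
err in gearbox frame mm [ 0.431  -4.0105] world [ 0.7468 -3.9638] yaw err -0.07384392883726662
```

Emit:
{"op": "apply_moves", "data": {
  "deltas": "2 -0.5 0 -0.1 8; 4 -0.5 4 -0.2 8; 4 -0.5 9 -0.2 8; 4 -0.5 13 -0.2 8; 4 -0.5 16 -0.2 8; 4 -0.5 16 -0.2 8; 4 -0.5 16 -0.2 8; 4 -0.5 16 -0.2 8; 4 -0.5 16 -0.2 8"
}}

```text
time_s: 15.3
position: [0.5271, 0.2722, 0.1394]
tcp_rot: [-0.0, 0.679, 0.735, 0.0]
ft_force: [-0.3, 0.6, -4.4]
opening: 0.0113
```

```bash
python3 -c "
from go import *
to(.5272,.2714,.1334,94.66)
s=env.read_camera('side')
crop(s,245,100,90,60,8,'pics/s12.png')"
```

```text
t 15.3 pos [0.5271 0.2722 0.1394] jaw 94.54 tilt z [ 2.e-04  2.e-04 -1.e+00] F [-0.3  0.6 -4.4] open 11.3
delta mm [-0.8  0.1  6. ] twist -0.12
```

View pics/s12.png

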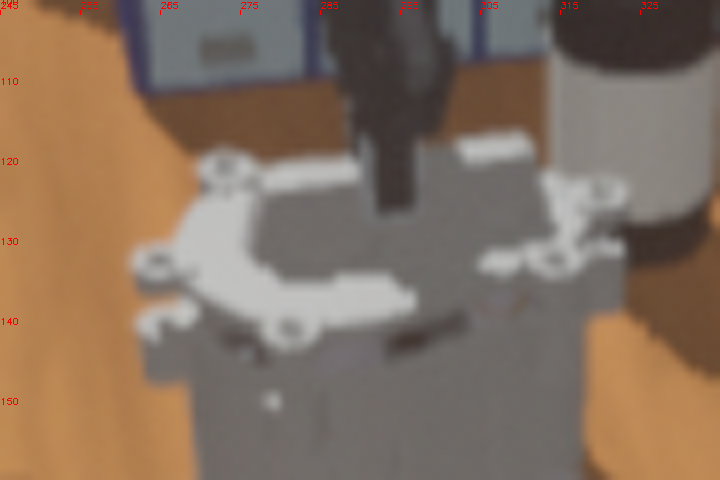

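Run:
```python
from cov import *
np.set_printoptions(precision=4,suppress=True)
pts=src([(156,262),(601,193),(225,169),(290,329),(556,259)],8,(245,100))
for st in(.003,):cfit(pts,[0,1,2,3,5],.1394-.0332,st=st)
```

```text
cover xyz [0.5273 0.2719 0.1065] yaw pitch roll deg [ 4.69 -0.03 -0.06] sd [0.23 0.83 0.48 4.17 2.53 2.69]
resid px [[0.54, -0.11], [-0.01, 0.02], [-0.18, 0.0], [-0.08, 0.11], [-0.28, 0.04]]
gearbox side [0.5273 0.2714] 4.54
err in gearbox frame mm [0.0136 0.5505] world [-0.03    0.5499] yaw err 0.15817441848918098
```

```bash
python3 - <<'E'
from cov import *
np.set_printoptions(precision=1,suppress=True)
pts=src([(156,262),(601,193),(225,169),(290,329),(556,259)],8,(245,100))
i=[0,1,2,3,5]
print((unp("side",pts,.1162)-unp("side",gs[i],.09))[:,:2]*1e3)
pts=src([(157,390),(607,322),(226,298),(290,458),(560,388)],8,(245,80))
print((unp("side",pts,.1322)-unp("side",gs[i],.09))[:,:2]*1e3)
E
python3 - <<'E'
import sys;sys.path.insert(0,'.')
from cov import *
import cv2
# fresh zoom x16 of the lugs in current frame and original
im=env.read_camera("side")
def z(im,c,f=20,h=9):
    c=np.round(c).astype(int);return cv2.resize(im[c[1]-h:c[1]+h,c[0]-h:c[0]+h],None,fx=f*.6,fy=f*.6,interpolation=cv2.INTER_CUBIC)
s0=cv2.imread("pics/side0.png")[:,:,::-1]
pts=src([(156,262),(601,193),(290,329)],8,(245,100))
a=np.hstack([z(s0,gs[k]) for k in(0,1,3)]);b=np.hstack([z(im,p) for p in pts])
cv2.imwrite("pics/lugs.png",np.vstack([a,b])[:,:,::-1])
E
```

```text
[[-0.9  1.9]
 [-0.4  0.4]
 [ 0.4  0.4]
 [ 0.5  1.1]
 [ 1.3  1.6]]
[[ 0.4 -2.3]
 [ 0.5 -4.3]
 [ 1.3 -4.3]
 [ 0.7 -3.6]
 [ 1.6 -3.1]]
```

View pics/lugs.png

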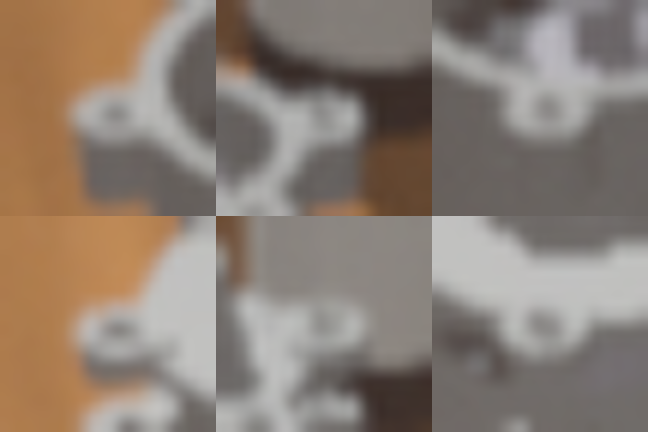

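```bash
python3 -c "
from go import *
to(.5272,.2714,.1334,94.66)
t=env.read_camera('top')
crop(t,195,195,60,50,12,'pics/t13.png')"
```

```text
t 15.4 pos [0.527  0.2722 0.1394] jaw 94.54 tilt z [ 2.e-04  2.e-04 -1.e+00] F [-1.   0.3 -5.7] open 11.5
delta mm [-0.8  0.1  6. ] twist -0.12
```

View pics/t13.png

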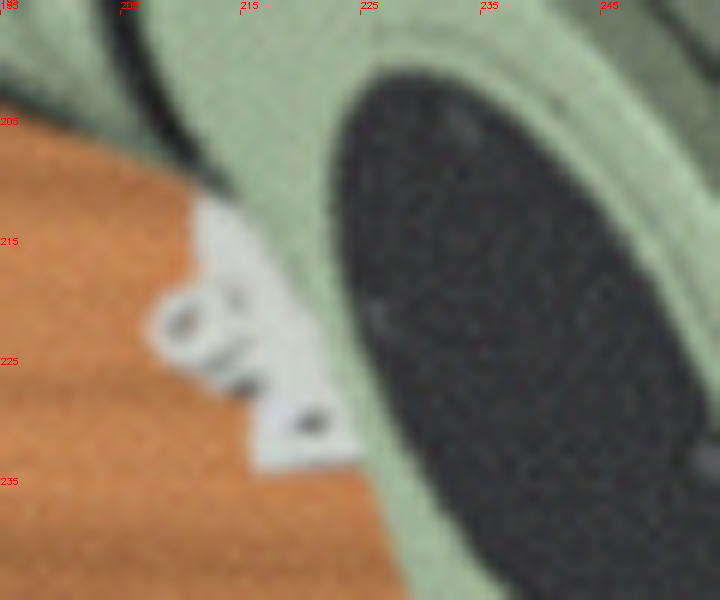

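Run:
```python
from cov import *
np.set_printoptions(precision=4,suppress=True)
a=unp("top",[209.79,221.37],.1162)[0];b=unp("top",gt[2],.09)[0];print(a,b,(a-b)*1e3, proj("top",b+[0,0,.0262]),gt[2])
```

```text
[0.4744 0.3263 0.1162] [0.4724 0.3224 0.09  ] [ 2.0153  3.9198 26.2   ] [[211.0148 222.0507]] [213.3125 223.4375]
```

```bash
python3 - <<'E'
from h import *
cv2.imwrite("pics/side_now.png",env.read_camera("side")[:,:,::-1]);cv2.imwrite("pics/top_now.png",env.read_camera("top")[:,:,::-1])
E
cat > edge.py <<'E'
from fit import *
from scipy.ndimage import map_coordinates
from scipy.optimize import minimize
xs,_=run("s");xt,_=run("t");PP=(xs[:4]+xt[:4])/2
OUT=np.radians([180,0,115,-115,75,-75])
def score(img,cam,pose3,z,idx,half=80,d=.002,ch=0):
    P2=pat(PP);c,s=np.cos(pose3[2]),np.sin(pose3[2]);Rm=np.array([[c,s],[-s,c]]);tot=[]
    for k in idx:
        a=OUT[k]+np.radians(np.linspace(-half,half,33));u=np.c_[np.cos(a),np.sin(a)]
        v=[]
        for r in(.010-d,.010+d):
            q=(P2[k]+r*u)@Rm+pose3[:2];uv=proj(cam,np.c_[q,np.full(len(q),z)])
            v.append(map_coordinates(img[:,:,ch].astype(float),[uv[:,1],uv[:,0]],order=1))
        tot.append(np.mean(np.clip(v[0]-v[1],-20,60)))
    return np.mean(tot)
def best(img,cam,p0,z,idx,dof=3):
    if dof==3:
        f=lambda v:-score(img,cam,[v[0]*1e-3+p0[0],v[1]*1e-3+p0[1],v[2]*1e-2+p0[2]],z,idx)
        s=minimize(f,[0,0,0],method="Nelder-Mead",options=dict(initial_simplex=[[0,0,0],[2,0,0],[0,2,0],[0,0,1.5]],xatol=.01,fatol=.01))
        return np.array([p0[0]+s.x[0]*1e-3,p0[1]+s.x[1]*1e-3,p0[2]+s.x[2]*1e-2]),-s.fun
    f=lambda v:-score(img,cam,[v[0]*1e-3+p0[0],v[1]*1e-3+p0[1],p0[2]],z,idx)
    s=minimize(f,[0,0],method="Nelder-Mead",options=dict(initial_simplex=[[0,0],[2,0],[0,2]],xatol=.01,fatol=.01))
    return s.x,-s.fun
E
python3 - <<'E'
from edge import *
np.set_printoptions(precision=4,suppress=True)
s0=cv2.imread("pics/side0.png");t0=cv2.imread("pics/top0.png");s1=cv2.imread("pics/side_now.png");t1=cv2.imread("pics/top_now.png")
gS,a=best(s0,"side",xs[4:7],.09,range(6));print("gear side",gS,a)
gT,a=best(t0,"top",xt[4:7],.09,range(6));print("gear top",gT,a)
cS,a=best(s1,"side",xs[4:7],.1162,[0,1,2,3,5]);print("cover side",cS,a)
cS2,a=best(s1,"side",xs[4:7],.1162,[0,2,3,5]);print("cover side no tail",cS2,a)
for k in range(6):
  print(k,"gear",best(s0,"side",gS,.09,[k],2),best(t0,"top",gT,.09,[k],2),"cover rel gear pose",best(s1,"side",gS,.1162,[k],2) if k!=4 else '',best(t1,"top",gT,.1162,[k],2) if k==2 else '')
E
```

```text
gear side [0.5269 0.2716 0.0788] 37.62983417319328
gear top [0.5255 0.271  0.0792] 56.84082633276042
cover side [0.5267 0.2715 0.075 ] 30.68129018279375
cover side no tail [0.5264 0.2714 0.074 ] 33.60566810503601
0 gear (array([-1.841 , -0.2165]), np.float64(43.260807960892116)) (array([-0.6394,  0.5692]), np.float64(59.94864824025305)) cover rel gear pose (array([-1.889 ,  0.8013]), np.float64(42.58582128093755)) 
1 gear (array([2.2809, 0.6207]), np.float64(52.4524448336014)) (array([1.2675, 0.0714]), np.float64(55.396027354973285)) cover rel gear pose (array([1.7745, 2.0745]), np.float64(21.13029985537752)) 
2 gear (array([0.8843, 3.2221]), np.float64(39.04072011614945)) (array([-1.1248,  1.4958]), np.float64(59.9724634567725)) cover rel gear pose (array([0.2827, 4.0051]), np.float64(42.227240272021355)) (array([0.2459, 2.5545]), np.float64(58.63049743881133))
3 gear (array([-0.161 , -1.3902]), np.float64(34.83837846970032)) (array([-0.6737, -1.1187]), np.float64(59.45222057844)) cover rel gear pose (array([ 0.0863, -1.8352]), np.float64(38.04759516219895)) 
4 gear (array([0.6427, 3.3881]), np.float64(41.76040238567428)) (array([0.5723, 1.2547]), np.float64(58.5821642041896)) cover rel gear pose  
5 gear (array([ 0.9678, -0.8643]), np.float64(36.34832824044977)) (array([ 0.7121, -2.7716]), np.float64(59.7725989496661)) cover rel gear pose (array([ 0.7286, -1.826 ]), np.float64(29.95997184030484))
```

Emit:
{"op": "apply_moves", "data": {
  "deltas": "-0.5 0 2 0 8; -0.5 0 4 0 8; -0.5 0 6 0 8; -0.5 0 6 0 8; -0.5 0 6 0 8; -0.5 0 6 0 8; -0.5 0 6 0 8; -0.5 0 6 0 8"
}}

```text
time_s: 16.35
position: [0.527, 0.2717, 0.1333]
tcp_rot: [-0.0, 0.679, 0.735, 0.0]
ft_force: [-0.1, 0.0, -4.3]
opening: 0.0114
```

Run:
```python
from edge import *
from go import to
np.set_printoptions(precision=4,suppress=True)
to(.527,.2717,.1332,94.66)
s1=np.mean([env.read_camera("side")[:,:,::-1].astype(float) for _ in range(3)],0);t1=np.mean([env.read_camera("top")[:,:,::-1].astype(float) for _ in range(3)],0)
cv2.imwrite("pics/s14.png",s1);cv2.imwrite("pics/t14.png",t1)
s1=s1.round().astype(np.uint8);t1=t1.round().astype(np.uint8)
crop(s1[:,:,::-1],250,100,80,60,10,"pics/s14c.png");crop(t1[:,:,::-1],195,195,60,50,12,"pics/t14c.png")
s0=cv2.imread("pics/side0.png");t0=cv2.imread("pics/top0.png")
gS,a=best(s0,"side",xs[4:7],.09,range(6));gT,a=best(t0,"top",xt[4:7],.09,range(6))
gS2,_=best(s0,"side",xs[4:7],.09,[0,2,3,5])
cS2,a=best(s1,"side",xs[4:7],.110,[0,2,3,5]);print("cover-gear side no tail mm",(cS2-gS2)*1e3,a)
for k in (0,1,2,3,5):
  g=best(s0,"side",gS,.09,[k],2);c=best(s1,"side",gS,.11,[k],2);print(k,"side diff",c[0]-g[0],c[1])
k=2;print("top diff",best(t1,"top",gT,.11,[2],2)[0]-best(t0,"top",gT,.09,[2],2)[0])
```

```text
t 16.35 pos [0.527  0.2717 0.1333] jaw 94.54 tilt z [ 0.      0.0001 -1.    ] F [-0.1  0.  -4.3] open 11.4
delta mm [ 0.  -0.   0.1] twist -0.12
cover-gear side no tail mm [0.3679 0.6442 0.3007] 35.21485116556212
0 side diff [0.2508 0.1242] 44.354645421026994
1 side diff [0.0542 0.8053] 23.509059250166178
2 side diff [-1.0606 -0.5145] 41.933792170334605
3 side diff [0.127  0.4623] 36.57557583498153
5 side diff [0.1266 0.4966] 32.481884733883746
top diff [0.822  1.1732][ WARN:0@7.723] global loadsave.cpp:1063 imwrite_ Unsupported depth image for selected encoder is fallbacked to CV_8U.
```

View pics/s14c.png

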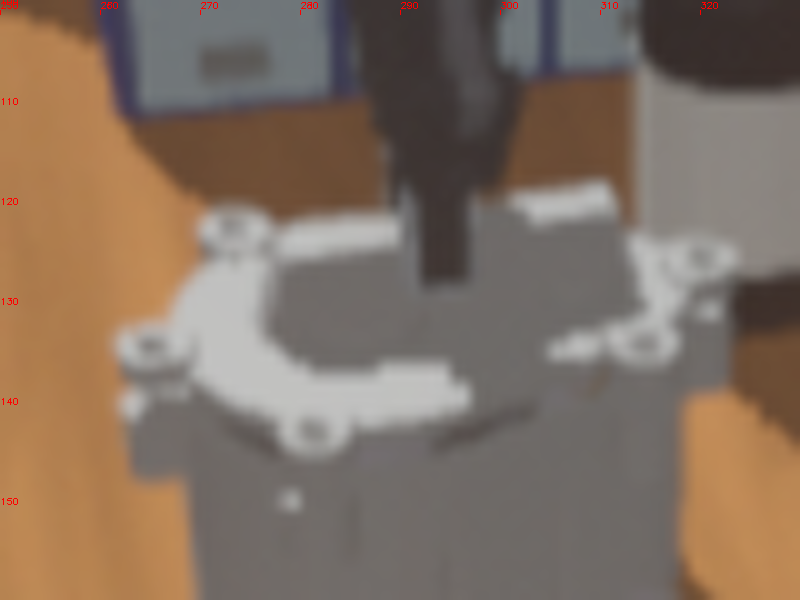

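View pics/t14c.png

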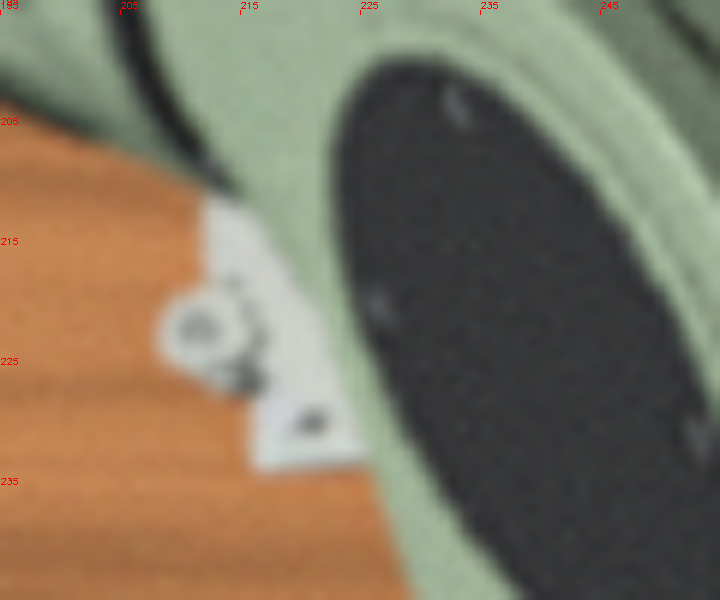

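Run:
```python
from cov import *
np.set_printoptions(precision=4,suppress=True)
pts=src([(151,346),(702,257),(234,228),(313,432),(645,343)],10,(250,100))
cfit(pts,[0,1,2,3,5],.1001,st=.003)
print((unp("side",pts,.1101)-unp("side",gs[[0,1,2,3,5]],.09))[:,:2]*1e3)
```

```text
cover xyz [0.5276 0.2719 0.1003] yaw pitch roll deg [ 4.57 -0.15  0.07] sd [0.23 0.82 0.48 4.18 2.54 2.7 ]
resid px [[0.24, -0.12], [0.02, 0.21], [-0.16, 0.09], [0.07, -0.07], [-0.19, -0.05]]
gearbox side [0.5273 0.2714] 4.54
err in gearbox frame mm [0.3518 0.4818] world [0.3126 0.5081] yaw err 0.03621093847529317
[[ 0.2796  1.375 ]
 [ 0.1477  1.4386]
 [ 0.7809  0.8496]
 [ 0.1201 -0.1212]
 [ 1.1361  0.8812]]
```

Emit:
{"op": "apply_moves", "data": {
  "deltas": "-0.7 -0.4 0 0 8; -0.7 -0.4 0 0 8; -0.7 -0.4 0 0 8; -0.7 -0.4 0 0 8; -0.7 -0.4 0 0 8; -0.7 -0.4 0 0 8; -0.7 -0.4 0 0 8; -0.7 -0.4 0 0 8"
}}

```text
time_s: 17.45
position: [0.5267, 0.271, 0.1333]
tcp_rot: [-0.0, 0.679, 0.735, 0.0]
ft_force: [-0.0, -0.1, -5.3]
opening: 0.0118
```

Run:
```python
from edge import *
from go import to
np.set_printoptions(precision=4,suppress=True)
to(.527,.2717,.1332,94.66)
s1=np.mean([env.read_camera("side")[:,:,::-1].astype(float) for _ in range(3)],0);t1=np.mean([env.read_camera("top")[:,:,::-1].astype(float) for _ in range(2)],0)
s1=s1.round().astype(np.uint8);t1=t1.round().astype(np.uint8)
crop(s1[:,:,::-1],250,100,80,60,10,"pics/s15c.png");cv2.imwrite("pics/t15.png",t1);cv2.imwrite("pics/s15.png",s1)
s0=cv2.imread("pics/side0.png");t0=cv2.imread("pics/top0.png")
gT,a=best(t0,"top",xt[4:7],.09,range(6))
gS2,_=best(s0,"side",xs[4:7],.09,[0,2,3,5])
cS2,a=best(s1,"side",xs[4:7],.110,[0,2,3,5]);print("cover-gear side no tail mm",(cS2-gS2)*1e3,a)
print("top diff",best(t1,"top",gT,.11,[2],2)[0]-best(t0,"top",gT,.09,[2],2)[0]); s=env.sense();print(s["qd"])
```

```text
t 17.45 pos [0.5267 0.271  0.1333] jaw 94.54 tilt z [ 0.      0.0002 -1.    ] F [-0.  -0.1 -5.3] open 11.8
delta mm [0.7 0.4 0.1] twist -0.12
cover-gear side no tail mm [ 0.0657 -0.6209 -2.8044] 35.32668734081915
top diff [ 0.6607 -0.1364]
[ 0.0013 -0.0005  0.0006 -0.0012  0.0007 -0.0023  0.0017]
```

View pics/s15c.png

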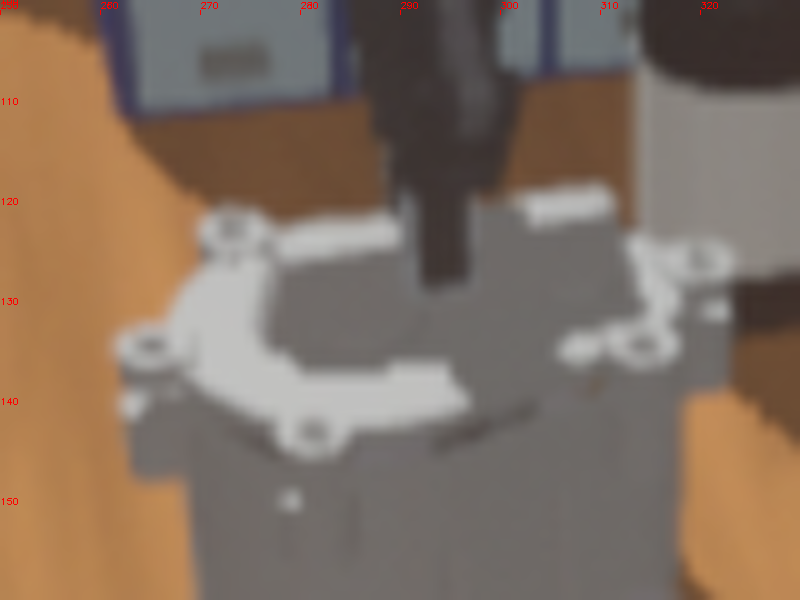

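View pics/s15.png

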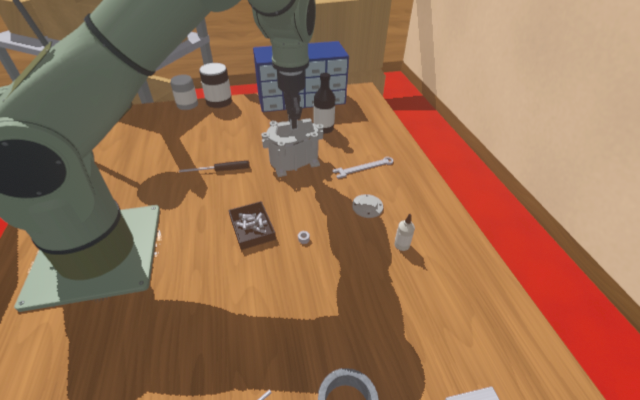

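The cover is held level over the housing, and every other object is where it started. Side and top estimates agree to under 1 mm, so I'm handing in.

```bash
python3 -c "
from station import env
print(env.job_done()); s=env.sense(); print(s['time_s'],s['position'],s['ft_force'],s['opening'])"
```

```text
the job is handed in; nothing more can be done
None
the job is handed in; nothing more can be done
```

The sleeve is seated on the gear's hub and released. The cover is being held over the gearbox for you to start the screws. I handed the job in at about 17.5 s on the robot's clock, out of the 56 s allowed.

- **Sleeve:** I used the larger one. It met the hub firmly at the expected seated height, with about 27 N of push. After I let go, the top camera showed it concentric on the shaft.
- **Cover:** I gripped it by the middle of its rib with 100 N. It is held big end over big end, with its underside about 10 mm above the joint face. That gap comes from the arm's height reading, not from a direct measurement. The tool tilt was under 0.02° and the arm was still. The wrist force was only about the cover's weight, so it is not touching the housing.
- **Hole alignment:** My last checks put the holes within about 0.7 mm.
    - Side camera, matching lug edges: 0.1 mm off in x, −0.6 mm in y, and about −0.16° in yaw.
    - Top camera, with only one lug visible: +0.7 mm in x, −0.1 mm in y.
    - Earlier checks disagreed by up to about 1 mm, and one reading of a single hole in the top camera by about 4 mm. I put the 4 mm reading down to shading inside that hole. I settled on a middle value.
- **Other things on the bench:** The last side picture shows nothing else moved.

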